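Sort the bench items into their trays

TASK

Clear up after the culture session: stand the two tubes (pink cap, turquoise cap) in the blue tray, the two reagent bottles (yellow cap, orange cap) in the white tray and the black objective case in the yellow tray. Everything must stand upright on the floor of its tray and be let go; knock none of them over, and leave the beaker and the timer where they are.

Things in the scene. Friction and masses are not known exactly. Their poses are not given: they have to be found in the camera images.
- tube_a: Tube with a PINK screw cap, self-standing, pale pink contents; round body 28 mm across, cap 34 mm across (from z = 100 mm), 113 mm tall, 30 g. Origin at the centre of its underside, z up. Grasp round the body at 70 to 90 mm height.
- tube_c: Tube with a TURQUOISE screw cap, otherwise the same: body 28 mm across, cap 34 mm, 113 mm tall, 30 g. Origin at the centre of its underside, z up. Grasp round the body at 70 to 90 mm height.
- serum_bottle: Small reagent bottle with a YELLOW cap: round body 48 mm across up to z = 65 mm, then a shoulder narrowing to 32 mm, fixed cap 41 mm across from z = 89 mm to the top at 105 mm, 140 g. Origin at the centre of its underside, z up. Grasp by the cap, or round the body if the gripper leaves room for the part above.
- buffer_bottle: Reagent bottle with an ORANGE cap: round body 56 mm across up to z = 73 mm, then a shoulder narrowing to 36 mm, fixed cap 45 mm across from z = 100 mm to the top at 118 mm, 150 g. Origin at the centre of its underside, z up. Grasp by the cap, or round the body if the gripper leaves room for the part above.
- objective_case: Black cylindrical screw case of a microscope objective, ribbed lid, 44 mm across, 62 mm tall, 90 g. Origin at the centre of its underside, z up. Grasp at 35 to 50 mm height.
- tube_tray: BLUE plastic tray fixed to the bench, open on top, without dividers: the place of the tubes, room for two side by side along its x. Outside 116x64x30 mm, inside 110 mm along its x and 58 mm along its y, walls 3 mm, inner floor 3 mm above the bench. Origin at the centre of its underside, x along its length (roughly away from the robot), z up.
- bottle_tray: WHITE plastic tray fixed to the bench, open on top, without dividers: the place of the reagent bottles, room for two side by side along its x. Outside 156x84x30 mm, inside 150 mm along its x and 78 mm along its y, walls 3 mm, inner floor 3 mm above the bench. Origin at the centre of its underside, x along its length (roughly away from the robot), z up.
- case_tray: YELLOW plastic tray fixed to the bench, open on top, without dividers: the place of the objective case. Outside 80x80x30 mm, inside 74 mm along its x and 74 mm along its y, walls 3 mm, inner floor 3 mm above the bench. Origin at the centre of its underside, x along its length (roughly away from the robot), z up.
- beaker: Bystander: small clear glass beaker, empty, 45 mm across, 59 mm tall. Leave it alone. Origin at the centre of its underside, z up. Beyond it stands a tall microscope whose lamp head overhangs at x 0.56 to 0.67, y -0.31 to -0.20, 0.51 to 0.64 m above the bench: an arm swinging in from the right should keep its upper links clear of it (draw back first).
- timer: Bystander: white bench timer with three coloured buttons, 66x64x20 mm. Leave it alone. Origin at the centre of its underside, z up. 

How it is judged:
At the end, for the whole second after the job is handed in: Tubes in the blue tray, bottles in the white, case in the yellow: the centre of each underside between the tray's inner walls and less than 10 mm above the tray's underside (standing on its floor), upright within 0.15 rad, at rest (under 20 mm/s) (x of tube_a in the frame of tube_tray between -0.055 and 0.055 m and y of tube_a in the frame of tube_tray between -0.029 and 0.029 m and z of each of tube_a, tube_c in the frame of tube_tray below 0.01 m and angle between each of tube_a, tube_c, serum_bottle, buffer_bottle, objective_case's own z axis and vertical below 0.15 rad and linear speed of each of tube_a, tube_c, serum_bottle, buffer_bottle, objective_case below 0.02 m/s and x of tube_c in the frame of tube_tray between -0.055 and 0.055 m and y of tube_c in the frame of tube_tray between -0.029 and 0.029 m and x of serum_bottle in the frame of bottle_tray between -0.075 and 0.075 m and y of serum_bottle in the frame of bottle_tray between -0.039 and 0.039 m and z of each of serum_bottle, buffer_bottle in the frame of bottle_tray below 0.01 m and x of buffer_bottle in the frame of bottle_tray between -0.075 and 0.075 m and y of buffer_bottle in the frame of bottle_tray between -0.039 and 0.039 m and x of objective_case in the frame of case_tray between -0.037 and 0.037 m and y of objective_case in the frame of case_tray between -0.037 and 0.037 m and z of objective_case in the frame of case_tray below 0.01 m); the robot touches nothing.
It fails at once if the beaker is moved more than 15 mm (distance of beaker from where it was at the start of the episode above 0.015 m).
It fails at once if the timer is moved more than 15 mm (distance of timer from where it was at the start of the episode above 0.015 m).
It fails at once if one of the five things is knocked over (tilted more than 0.8 rad) (angle between any of tube_a, tube_c, serum_bottle, buffer_bottle, objective_case's own z axis and vertical above 0.8 rad).
It also fails if it takes over 112 s, if anything falls off the work surface, if the arm or the gripper's body presses on something with over 40 N, if the wrist force passes 120 N, or if a joint passes its speed limit or range.

ROBOT

A 6-joint arm with a two-finger parallel gripper is mounted at the origin on a cart in front of the work surface, level with it; the furniture and walls round the work are solid. World frame = base frame: x ahead of the robot, y to its left, z up, the work surface at z = 0. Lengths are in m, angles in rad, forces in N, time in s.
With the tool pointing down it reaches from about 0.275 to 0.725 m from the base axis. Payload 5.6 kg.
Tool frame: the origin (TCP) lies between the finger pads; the fingertips stand 17 mm ahead of it and the grasp point (between the pads) lies 2 mm behind it; x points along the fingers, y is the direction in which the jaws open and shut, and the axes are right-handed (so a half turn about x gives the same grasp; the last joint's range is limited). The gripper opens to 85 mm and grips with 20 to 120 N. Pads are 22 mm wide; open, the fingers measure 114 mm over their backs; the gripper's body (76 mm by 85 mm) begins 54 mm behind the grasp point. The pads swing forward as they close: fully open they stand 13 mm farther back than shut.
Start: joints at [-0.994, 0.255, 0.108, 0, -1.424, -0.285], TCP at [0.158, -0.527, 0.248] pointing down, gripper open.
Joint ranges: [-2.95, 2.95], [-1.21, 1.97], [-1.09, 1.5], [-2.87, 1.71], [-2.94, -0.07], [-3.05, 3.05]. Speed limits (rad/s): [2.57, 2.57, 3.14, 3.14, 3.14, 3.14].

INTERFACE

Orientations are given as a 3x3 rotation matrix whose columns are the frame's x, y, z axes.
In Python, from cell import get_obs, read_camera, calibration, ticket gives the robot as it stands.
- The arm moves only by the tool carry_out, never from a script. Its argument "steps" is text: rows parted by semicolons, each of 6 numbers parted by spaces: the shift along the tool's x, y, z as a fraction of full scale, then the turn, a rotation vector about the tool's x, y, z as a fraction of full scale. In form: tx ty tz wx wy wz; .... A call has 1 to 20 rows; each row shifts and turns the commanded pose from where the row before left it, along the tool's axes as they then stand; what a row does not reach is not made up. Full scale, the value 1, is 3 cm for a shift and 0.1 rad for a turn. A row lasts 1/10 s, in which the tool goes at most 50 mm and 8.59 degrees, less where a joint would pass 70% of its speed; a pose out of reach is approached as far as the arm can. A call with a number of a shift or a turn outside -1 to 1 is refused whole. A call with a gripper value outside its range is refused whole. "claw" is the finger opening in mm, from 0 to 85.4, set as the call begins (left out, the last holds). The fingers move at their own pace and stop on an object; "force" is the grip in N (left out, the last holds). Time passes only in rows, so rows that do not move let the fingers close. It gives the time, the measured TCP pose, the force and the opening at its end, in the units of the state.
- get_obs(): the state, without advancing time (a new reading comes with each control period).
- read_camera(name): name is "scene" or "side" or "wrist"; returns (picture, depth): 400x640x3 uint8, blue, green, red; 400x640 float32, m along the optical axis (not along the pixel's ray), 0 where there is no reading.
- calibration(name): a dict with "fov_y" (degrees; the focal length in pixels is half the picture's height over the tangent of half this angle, whatever the lens; pixels are square), "cx", "cy" (the principal point, pixels), "dist" ([k1, k2, p1, p2, k3] as OpenCV has them; the pictures are not rectified), "view" (4x4, takes a point from world to camera coordinates). Camera axes: x right, y down, z forward; pixel columns grow to the right and rows downward; lengths in m; the calibration is good to about 2 mm. A picture is of the moment at which its call begins: read the wrist's pose just before it. calibration takes no time and is no camera call; for the wrist camera it gives the pose at the moment of the call.
- ticket.sign_off(): hands the job in, once; it reports no verdict.
The state is a dict: "clock": time; "joint_positions": joint angles; "qd": joint speeds; "joint_efforts": joint torques, N m; "tool_pos": TCP position; "ee_rot": TCP orientation; "force": force on the tool from outside, world axes, zero at the start; "torque": the same for the moment, N m; "finger_gap": opening from 0.0 (shut) to 1.0 (fully open).
Only numpy, scipy, OpenCV 4.12 (cv2) and the standard library are available. Lean on these libraries where they do the work, as an engineer would, in place of code of your own. Each camera call takes 0.05 s, during which the arm holds its last target.

## Working session

There is one attempt and no reset: what is moved stays moved. The work goes in short steps, Python scripts to look and compute and a tool call to move; the robot and the scene stay as the last step left them, time stands still between calls to the robot, and variables do not carry over. Pictures are saved under pics/ and viewed, and the job is handed in when it is done.

Besides the shell and the picture viewer there is one more tool, called after "Call:" as name(argument=value, ...), one argument or row to a line, values as JSON. carry_out: Moves the arm, as the interface text tells. Shift numbers are shares of 3 cm and turn numbers shares of 0.1 rad, none past 1 either way. Its arguments: {"type":"object","properties":{"steps":{"type":"string"},"claw":{"type":"number"},"force":{"type":"number"}},"required":["steps"]}

```bash
ls; mkdir -p pics
python3 - <<'E'
from cell import get_obs, read_camera, calibration, ticket
import cv2,numpy as np
o=get_obs()
for k,v in o.items(): print(k,np.round(v,3).tolist())
for n in ["scene","side","wrist"]:
    c=calibration(n); im,d=read_camera(n)
    cv2.imwrite(f"pics/{n}0.png",im); np.savez(f"{n}0.npz",im=im,d=d,view=c["view"])
    print(n,c["fov_y"],c["cx"],c["cy"],c["dist"],np.round(c["view"],3).tolist())
E
```

```text
pics
clock 0.0
joint_positions [-0.994, 0.256, 0.107, -0.0, -1.424, -0.285]
qd [-0.0, 0.001, 0.001, -0.0, -0.0, -0.002]
joint_efforts [-0.002, -38.663, 23.794, 5.365, -0.006, -0.0]
tool_pos [0.158, -0.526, 0.247]
ee_rot [[-0.001, -0.288, 0.958], [0.002, 0.958, 0.288], [-1.0, 0.002, -0.0]]
force [0.192, -0.249, 0.115]
torque [0.016, -0.032, -0.029]
finger_gap 0.996
scene 51.468239702042666 331.0881873196562 195.70038422154056 [-0.03842677  0.          0.          0.          0.        ] [[-0.898, -0.44, -0.018, 0.429], [-0.285, 0.614, -0.736, 0.19], [0.335, -0.656, -0.677, 1.103], [0.0, 0.0, 0.0, 1.0]]
side 51.7506302511319 317.90556795381616 202.87208347345444 [-0.02689636  0.          0.          0.          0.        ] [[-0.89, -0.456, 0.017, 0.409], [-0.29, 0.538, -0.792, 0.164], [0.351, -0.709, -0.611, 0.884], [0.0, 0.0, 0.0, 1.0]]
wrist 68.1741315254837 316.05126253299625 198.7283484808489 [-0.00732831  0.          0.          0.          0.        ] [[-0.288, 0.958, 0.002, 0.548], [0.915, 0.274, 0.297, -0.038], [0.284, 0.087, -0.955, 0.378], [0.0, 0.0, 0.0, 1.0]]
```

View pics/scene0.png

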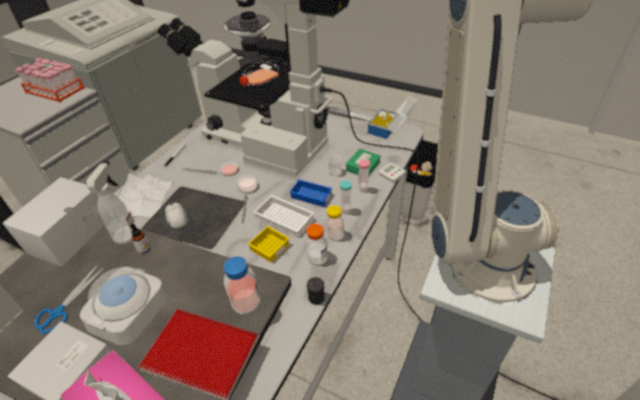

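View pics/side0.png

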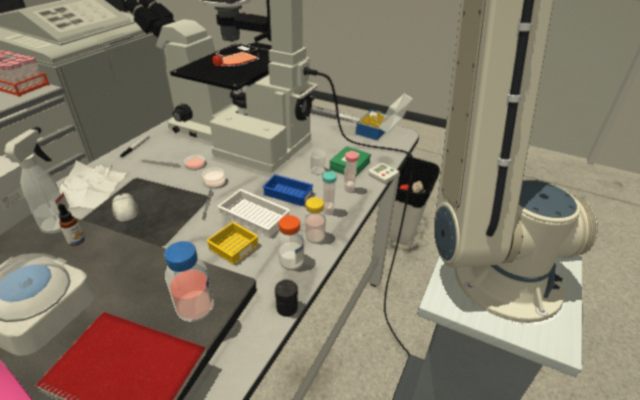

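View pics/wrist0.png

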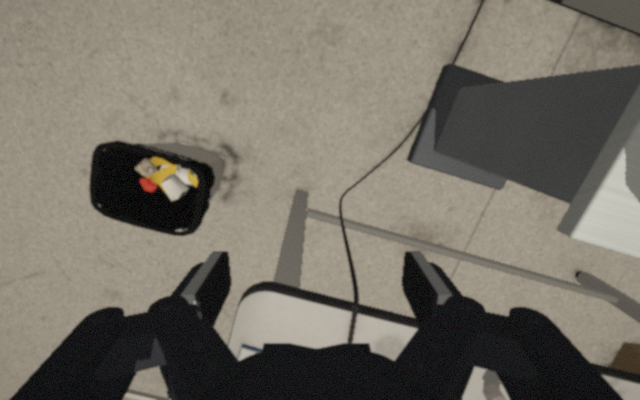

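The scene and side pictures show the work area. In the side view the blue tray is at about (289,190), the white at (254,211) and the yellow at (232,242). The pink cap is at (351,157), turquoise (329,177), yellow cap (315,205), orange cap (290,226) and the case at (287,297). The beaker is at (318,160) and the timer at (384,172).

```bash
cat > h.py <<'E'
from cell import get_obs, read_camera, calibration
import cv2,numpy as np
def K(c,h=400):
    f=h/2/np.tan(np.radians(c["fov_y"])/2); return np.array([[f,0,c["cx"]],[0,f,c["cy"]],[0,0,1.]])
def cloud(name,im=None,d=None,view=None):
    c=calibration(name)
    if im is None: im,d=read_camera(name)
    V=np.array(c["view"] if view is None else view)
    vv,uu=np.mgrid[0:400,0:640]
    p=cv2.undistortPoints(np.stack([uu,vv],-1).reshape(-1,1,2).astype(np.float64),K(c),np.array(c["dist"])).reshape(400,640,2)
    P=np.concatenate([p,np.ones((400,640,1))],-1)*d[...,None]
    W=(P-V[:3,3])@V[:3,:3]
    W[d<=0]=np.nan
    return im,W
def proj(name,X,view=None):
    c=calibration(name);V=np.array(c["view"] if view is None else view)
    return cv2.projectPoints(np.array(X,float).reshape(-1,1,3),cv2.Rodrigues(V[:3,:3])[0],V[:3,3],K(c),np.array(c["dist"]))[0].reshape(-1,2)
E
python3 - <<'E'
from h import *
for n in ["side","scene"]:
    z=np.load(n+"0.npz"); im,W=cloud(n,z["im"],z["d"])
    hsv=cv2.cvtColor(im,cv2.COLOR_BGR2HSV)
    ok=np.isfinite(W[...,0])
    reg=ok&(W[...,0]>0.2)&(W[...,0]<0.8)&(abs(W[...,1])<.5)
    zb=W[reg&(abs(W[...,2])<.02)][:,2]; print(n,"bench z",np.median(zb))
    m=reg&(W[...,2]>.012)&(W[...,2]<.2)
    x,y,zz=W[m].T; b=im[m]
    # topdown plot 1px=1mm , rows = x from .8 to .2, cols = y from .5 to -.5
    T=np.zeros((600,800,3),np.uint8)
    mm=reg&(W[...,2]<.2)
    x,y,zz=W[mm].T;b=im[mm]; o=np.argsort(zz)
    for X,Y,B in zip(x[o],y[o],b[o]):
        r=int((.8-X)*1000);c=int((.4-Y)*1000)
        if 0<=r<600 and 0<=c<800: T[max(r-1,0):r+2,max(c-1,0):c+2]=B
    for i in range(0,600,100): cv2.putText(T,f"{.8-i/1000:.1f}",(0,i+10),0,.4,(0,255,0)); T[i,::4]=(0,255,0)
    for j in range(0,800,100): cv2.putText(T,f"{.4-j/1000:.1f}",(j,595),0,.4,(0,255,255)); T[::4,j]=(0,255,0)
    cv2.imwrite(f"pics/top_{n}.png",T)
    print(proj(n,[[0.3,0,0],[.5,0,0],[.3,.3,0],[.5,-.3,0]]).round().tolist())
E
```

```text
side bench z 0.0009350490804912591
[[377.0, 235.0], [304.0, 210.0], [321.0, 329.0], [350.0, 157.0]]
scene bench z 0.000565680756381509
[[386.0, 232.0], [324.0, 211.0], [342.0, 314.0], [363.0, 157.0]]
```

View pics/top_side.png

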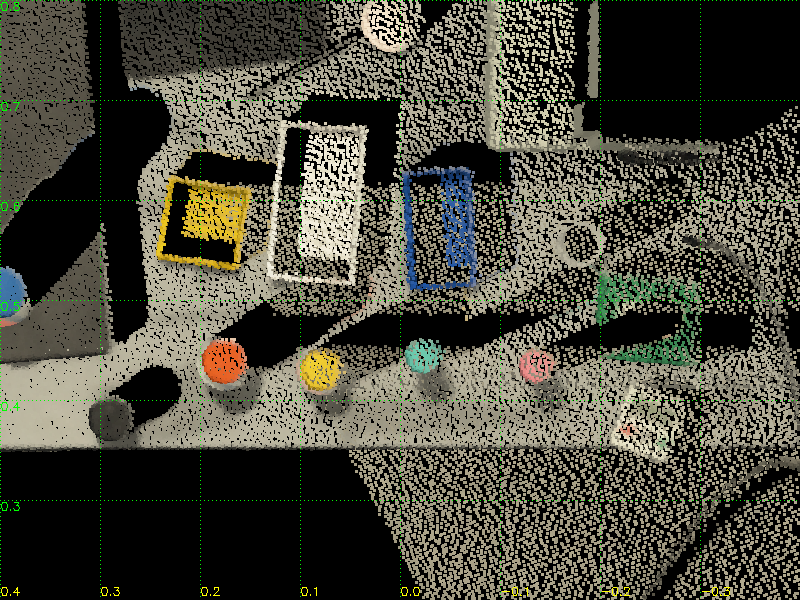

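View pics/top_scene.png

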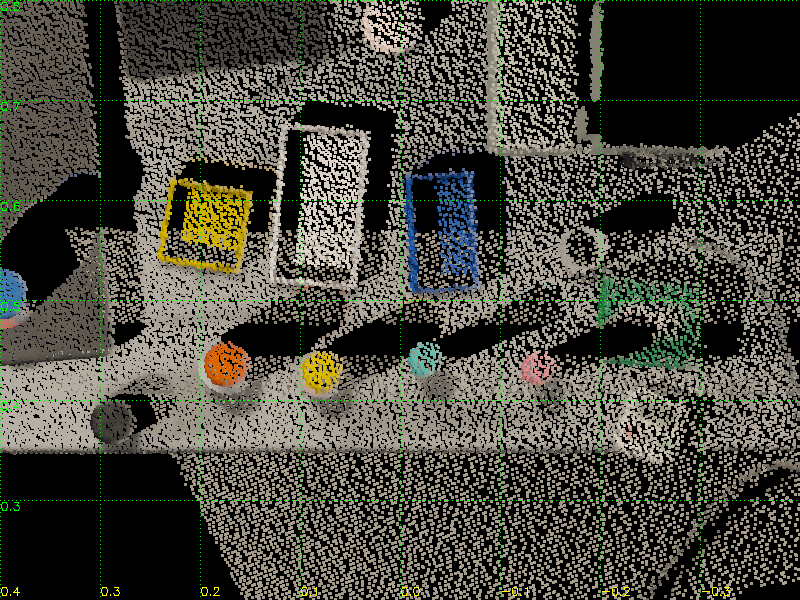

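Run:
```python
from h import *
from scipy.optimize import least_squares
objs=dict(pink=(.435,-.135,.113,.017),turq=(.445,-.02,.113,.017),yel=(.43,.08,.105,.0205),ora=(.437,.177,.118,.0225),case=(.38,.29,.062,.022))
trays=dict(blue=(.573,-.04,116,64),white=(.60,.083,156,84),yell=(.578,.197,80,80))
for n in ["side","scene"]:
    z=np.load(n+"0.npz"); im,W=cloud(n,z["im"],z["d"])
    for k,(x,y,h,r) in objs.items():
        dd=np.hypot(W[...,0]-x,W[...,1]-y)
        m=(dd<r+.012)&(abs(W[...,2]-h)<.004)
        p=W[m][:,:2]; (c,rr)=cv2.minEnclosingCircle((p*1000).astype(np.float32))
        # side-surface fit: points clearly below top
        m2=(dd<r+.012)&(W[...,2]>h-.014)&(W[...,2]<h-.004); q=W[m2][:,:2]
        s=least_squares(lambda a:np.hypot(q[:,0]-a[0],q[:,1]-a[1])-r,[x,y],loss="soft_l1",f_scale=.002).x
        print(n,k,"top",len(p),np.round(c,1),round(rr,1),"mean",(p.mean(0)*1000).round(1),"z",W[m][:,2].mean().round(4),"side",len(q),(s*1000).round(1))
    for k,(x,y,a,b) in trays.items():
        m=(abs(W[...,0]-x)<.1)&(abs(W[...,1]-y)<.058)&(abs(W[...,2]-.030)<.004)
        p=(W[m][:,:2]*1000).astype(np.float32)
        # fit rim centre lines
        P=p.astype(float)
        def res(s):
            ca,sa=np.cos(s[2]),np.sin(s[2]); d=P-s[:2]; u=d[:,0]*ca+d[:,1]*sa; v=-d[:,0]*sa+d[:,1]*ca
            A,B=(a-3)/2,(b-3)/2
            qx,qy=abs(u)-A,abs(v)-B
            return np.where((qx>0)|(qy>0),np.hypot(np.maximum(qx,0),np.maximum(qy,0)),np.minimum(abs(qx),abs(qy)))
        s=least_squares(res,[x*1000,y*1000,.0],loss="soft_l1",f_scale=2)
        print(n,k,len(p),np.round(s.x,3),"rms",np.median(abs(res(s.x))).round(2))
    for k,(x,y,h) in dict(beaker=(.56,-.18,.059),timer=(.38,-.25,.02)).items():
        m=(np.hypot(W[...,0]-x,W[...,1]-y)<.06)&(abs(W[...,2]-h)<.006); p=W[m][:,:2]*1000
        print(n,k,len(p),np.median(p,0).round(1),p.min(0).round(),p.max(0).round())
```

```text
side pink top 89 [ 435.3 -138.1] 17.7 mean [ 434.3 -135.5] z 0.1132 side 35 [ 435.1 -139. ]
side turq top 109 [444.3 -25.6] 19.2 mean [444.1 -22.1] z 0.113 side 38 [444.9 -25.7]
side yel top 180 [431.4  76.7] 22.3 mean [430.1  79.6] z 0.1049 side 68 [431.4  76.2]
side ora top 257 [439.3 174.6] 23.0 mean [438.5 175.9] z 0.1177 side 81 [440.5 172.7]
side case top 348 [382.2 288.1] 22.4 mean [381.2 289.8] z 0.0622 side 85 [382.7 287.3]
side blue 260 [ 5.72103e+02 -3.98220e+01  5.70000e-02] rms 1.41
side white 358 [ 5.96692e+02  8.33280e+01 -8.90000e-02] rms 1.16
side yell 291 [ 5.76435e+02  1.96542e+02 -1.67000e-01] rms 1.27
side beaker 66 [ 556.  -182.7] [ 534. -206.] [ 577. -158.]
side timer 307 [ 377.  -246.3] [ 340. -284.] [ 439. -209.]
scene pink top 70 [ 430.6 -140. ] 18.5 mean [ 430.9 -138.5] z 0.1131 side 25 [ 431.9 -141.5]
scene turq top 81 [440.9 -25.7] 17.4 mean [440.5 -25.1] z 0.1133 side 26 [441.2 -27.6]
scene yel top 131 [427.8  76.5] 21.2 mean [427.9  78.2] z 0.1051 side 38 [429.1  74.3]
scene ora top 183 [435.7 172.1] 22.6 mean [435.7 173.6] z 0.1173 side 43 [436.7 170.7]
scene case top 221 [378.3 286.1] 22.0 mean [377.6 287.1] z 0.0619 side 40 [379.2 285.1]
scene blue 183 [ 5.68463e+02 -4.20950e+01  6.00000e-02] rms 1.5
scene white 250 [ 5.93738e+02  8.12770e+01 -8.30000e-02] rms 1.49
scene yell 185 [ 5.74085e+02  1.94774e+02 -1.55000e-01] rms 1.4
scene beaker 47 [ 552.2 -186.5] [ 529. -205.] [ 573. -159.]
scene timer 263 [ 376.  -249.4] [ 338. -288.] [ 437. -214.]
```

Call:
carry_out(
  steps="0 0 -0.9 0.97 0 0; 0 0 -0.9 0.97 0 0; 0 0 -0.9 0.97 0 0",
  claw=70,
  force=30,
)

```text
clock: 0.45
tool_pos: [0.0783, -0.5424, 0.2477]
ee_rot: [[-0.0, 0.003, 1.0], [0.001, 1.0, -0.003], [-1.0, 0.001, -0.0]]
force: [-0.7, -1.0, -0.3]
finger_gap: 0.817
```

Call:
carry_out(
  steps="0 0.9 0.63 0 0 0; 0 0.9 0.63 0 0 0; 0 0.9 0.63 0 0 0; 0 0.9 0.63 0 0 0; 0 0.9 0.63 0 0 0; 0 0.9 0.63 0 0 0; 0 0.9 0.63 0 0 0; 0 0.9 0.63 0 0 0; 0 0.9 0.63 0 0 0; 0 0.9 0.63 0 0 0; 0 0.9 0.63 0 0 0; 0 0.9 0.63 0 0 0; 0 0.9 0.63 0 0 0; 0 0.9 0.63 0 0 0; 0 0.9 0.63 0 0 0; 0 0 0 0 0 0",
)

```text
clock: 2.05
tool_pos: [0.3635, -0.1349, 0.2479]
ee_rot: [[-0.0, -0.004, 1.0], [0.001, 1.0, 0.004], [-1.0, 0.001, -0.0]]
force: [0.4, -0.3, -0.2]
finger_gap: 0.816
```

Run:
```python
from h import *
o=get_obs(); print(o["tool_pos"].tolist() if hasattr(o["tool_pos"],'tolist') else o["tool_pos"],o["finger_gap"])
c=calibration("wrist");im,d=read_camera("wrist");cv2.imwrite("pics/w1.png",im);np.savez("w1.npz",im=im,d=d,view=c["view"])
```

```text
[0.3635340901558238, -0.1348582461354884, 0.24790780875413024] 0.8157825452797008
```

View pics/w1.png

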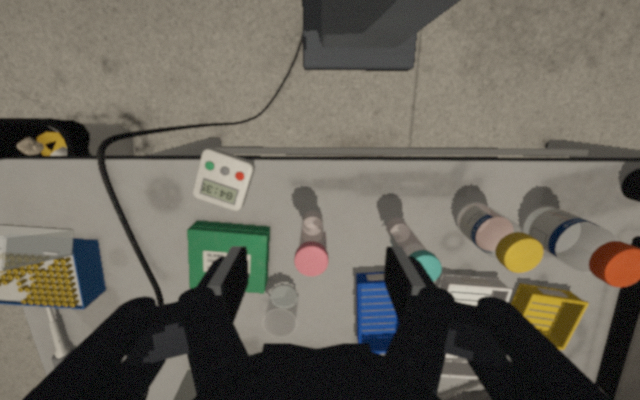

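The wrist view shows the pink cap at (311,259) between the fingers, turquoise at (425,265), yellow at (519,252) and orange at (614,263). The timer and the beaker are off to the left.

```bash
cat >> h.py <<'E'
from scipy.optimize import least_squares
def fit(W,x,y,h,r):
    dd=np.hypot(W[...,0]-x,W[...,1]-y)
    m=(dd<r+.014)&(abs(W[...,2]-h)<.005); p=W[m][:,:2]
    if len(p)<8: return None
    c,rr=cv2.minEnclosingCircle((p*1000).astype(np.float32)); return np.round(c,1),round(rr,1),(p.mean(0)*1000).round(1),W[m][:,2].mean().round(4),len(p)
def tray(W,x,y,a,b,zz=.03):
    m=(abs(W[...,0]-x)<.1)&(abs(W[...,1]-y)<.058)&(abs(W[...,2]-zz)<.004)
    P=W[m][:,:2]*1000
    def res(s):
        ca,sa=np.cos(s[2]),np.sin(s[2]); d=P-s[:2]; u=d[:,0]*ca+d[:,1]*sa; v=-d[:,0]*sa+d[:,1]*ca
        qx,qy=abs(u)-(a-3)/2,abs(v)-(b-3)/2
        return np.where((qx>0)|(qy>0),np.hypot(np.maximum(qx,0),np.maximum(qy,0)),np.minimum(abs(qx),abs(qy)))
    s=least_squares(res,[x*1000,y*1000,-.05],loss="soft_l1",f_scale=2); return s.x.round(3),len(P)
objs=dict(pink=(.433,-.139,.113,.017),turq=(.4425,-.0255,.113,.017),yel=(.430,.0765,.105,.0205),ora=(.4375,.173,.118,.0225),case=(.3805,.287,.062,.022))
trays=dict(blue=(.570,-.041,116,64),white=(.595,.082,156,84),yell=(.575,.1955,80,80))
E
python3 - <<'E'
from h import *
z=np.load("w1.npz"); im,W=cloud("wrist",z["im"],z["d"],z["view"])
m=abs(W[...,2])<.02; m&=(W[...,0]<.5)&(W[...,0]>.36); print("bench",np.median(W[m][:,2]))
for k,v in objs.items(): print(k,fit(W,*v))
for k,v in trays.items(): print(k,tray(W,*v))
E
```

```text
bench -0.0013708769981579944
pink (array([ 432.8, -137.3]), 17.3, array([ 431.9, -137.5]), np.float64(0.1114), 847)
turq (array([441.7, -25.2]), 17.3, array([436.8, -19.7]), np.float64(0.1113), 397)
yel (array([430.7,  77.9]), 21.0, array([429.7,  77. ]), np.float64(0.1031), 1153)
ora (array([438.4, 172.8]), 23.0, array([437.2, 169.1]), np.float64(0.1159), 1234)
case None
blue (array([ 5.68994e+02, -4.22000e+01,  3.60000e-02]), 343)
white (array([ 5.94442e+02,  8.19300e+01, -8.60000e-02]), 405)
yell (array([ 5.74996e+02,  1.95914e+02, -1.60000e-01]), 502)
```

Call:
carry_out(
  steps="0 -0.1 0.77 0 0 0; 0 0 0.77 0 0 0; 0 0 0.76 0 0 0; 0.6 0 0 0 0 0; 1 0 0 0 0 0; 1 0 0 0 0 0; 1 0 0 0 0 0; 1 0 0 0 0 0; 0.7 0 0 0 0 0; 0.4 0 0 0 0 0; 0 0 0 0 0 0",
)

```text
clock: 3.2
tool_pos: [0.4293, -0.1408, 0.0756]
ee_rot: [[-0.004, 0.001, 1.0], [0.0, 1.0, -0.001], [-1.0, 0.0, -0.004]]
force: [-0.2, -1.0, 0.6]
finger_gap: 0.816
```

Call:
carry_out(
  steps="0 0 0 0 0 0; 0 0 0 0 0 0; 0 0 0 0 0 0; 0 0 0 0 0 0; 0 0 0 0 0 0; 0 0 0 0 0 0; 0 0 0 0 0 0; 0 0 0 0 0 0",
  claw=15,
  force=25,
)

```text
clock: 4.0
tool_pos: [0.4321, -0.1402, 0.0782]
ee_rot: [[0.002, -0.001, 1.0], [-0.001, 1.0, 0.001], [-1.0, -0.001, 0.002]]
force: [0.4, 0.6, 6.2]
finger_gap: 0.356
```

Call:
carry_out(
  steps="-0.4 0 0 0 0 0; -0.8 0 0 0 0 0; -0.8 0 0 0 0 0; -0.5 0 0 0 0 0; 0 0.3 0.5 0 0 0; 0 0.47 0.78 0 0 0; 0 0.47 0.78 0 0 0; 0 0.47 0.78 0 0 0; 0 0.47 0.78 0 0 0; 0 0.47 0.78 0 0 0; 0 0.47 0.78 0 0 0; 0 0.2 0.28 0 0 0; 0 0 0 0 0 0; 0 0 0 0 0 0",
)

```text
clock: 5.4
tool_pos: [0.5943, -0.0403, 0.1514]
ee_rot: [[-0.002, -0.001, 1.0], [-0.0, 1.0, 0.001], [-1.0, -0.0, -0.002]]
force: [0.0, -0.5, -0.8]
finger_gap: 0.353
```

Run:
```python
from h import *
for n in ["side","wrist"]:
    c=calibration(n);im,d=read_camera(n); cv2.imwrite(f"pics/{n}2.png",im if n=="wrist" else cv2.resize(im[120:270,220:440],None,fx=3.4,fy=3.4))
    im,W=cloud(n,im,d,c["view"])
    print(n,"blue",tray(W,*trays["blue"])); 
    print(fit(W,.596,-.0405,.113+.0735,.017))
print(get_obs()["tool_pos"],get_obs()["finger_gap"])
```

```text
side blue (array([ 5.72067e+02, -3.99210e+01,  5.10000e-02]), 263)
(array([594.7, -38.8]), 28.9, array([588.9, -40. ]), np.float64(0.1861), 81)
wrist blue (array([ 5.69574e+02, -4.02530e+01,  5.90000e-02]), 2212)
(array([591.2, -41.9]), 30.5, array([590. , -40.3]), np.float64(0.1853), 6084)
[ 0.59421051 -0.0407173   0.1521401 ] 0.356411053574787
```

View pics/side2.png

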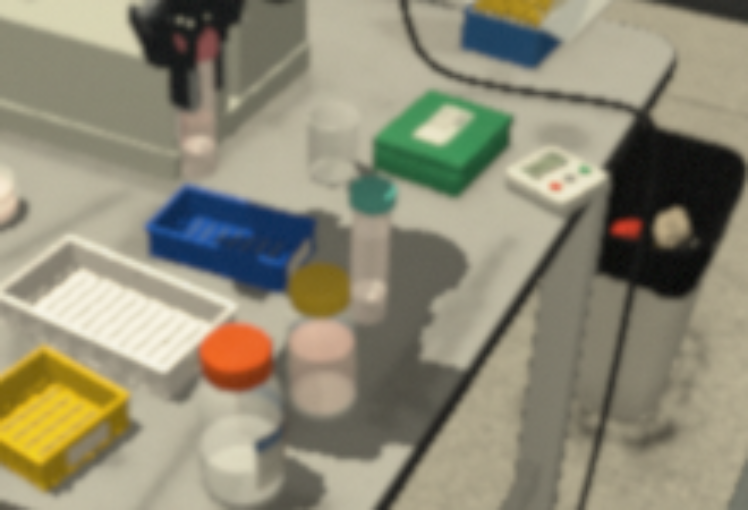

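View pics/wrist2.png

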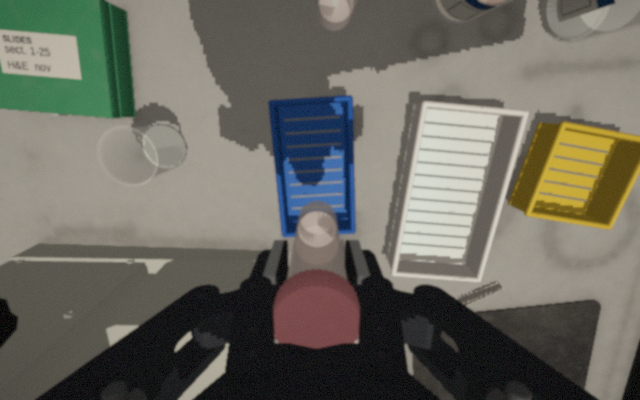

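Call:
carry_out(
  steps="0.4 0 0 0 0 0; 0.7 0 0 0 0 0; 0.6 0 0 0 0 0; 0.4 0 0 0 0 0; 0.2 0 0 0 0 0; 0 0 0 0 0 0; 0 0 0 0 0 0",
)

```text
clock: 6.2
tool_pos: [0.5954, -0.0404, 0.084]
ee_rot: [[0.001, -0.001, 1.0], [-0.0, 1.0, 0.001], [-1.0, -0.0, 0.001]]
force: [0.7, -0.1, -0.6]
finger_gap: 0.356
```

Call:
carry_out(
  steps="0.05 0 0 0 0 0; 0.05 0 0 0 0 0; 0 0 0 0 0 0; 0 0 0 0 0 0",
)

```text
clock: 6.6
tool_pos: [0.5957, -0.0403, 0.0813]
ee_rot: [[0.002, -0.001, 1.0], [-0.0, 1.0, 0.001], [-1.0, -0.0, 0.002]]
force: [-0.2, -0.3, 5.4]
finger_gap: 0.355
```

Call:
carry_out(
  steps="0 0 0 0 0 0; 0 0 0 0 0 0; 0 0 0 0 0 0; 0 0 0 0 0 0; -0.5 0 0 0 0 0; -1 0 0 0 0 0; -1 0 0 0 0 0; -1 0 0 0 0 0; -0.3 0.05 -0.8 0 0 0; 0 0.1 -0.9 0 0 0; 0 0.1 -0.9 0 0 0; 0 0.1 -0.9 0 0 0; 0 0.1 -0.9 0 0 0; 0 0.05 -0.7 0 0 0; 0 0 0 0 0 0; 0 0 0 0 0 0",
  claw=50,
)

```text
clock: 8.2
tool_pos: [0.442, -0.0254, 0.1946]
ee_rot: [[0.001, -0.001, 1.0], [0.0, 1.0, 0.001], [-1.0, 0.0, 0.001]]
force: [0.2, -0.8, 0.6]
finger_gap: 0.583
```

Run:
```python
from h import *
n="wrist"
c=calibration(n);im,d=read_camera(n); cv2.imwrite(f"pics/w3.png",im)
im,W=cloud(n,im,d,c["view"])
print(fit(W,.596,-.0405,.116,.017),fit(W,*objs["turq"]))
print(tray(W,*trays["blue"]),get_obs()["tool_pos"],get_obs()["finger_gap"])
```

```text
None (array([442.5, -24.1]), 17.1, array([441.7, -24.2]), np.float64(0.1114), 1528)
(array([ 5.68789e+02, -3.99680e+01,  5.60000e-02]), 1180) [ 0.44235405 -0.02543673  0.1944465 ] 0.5850968283708112
```

View pics/w3.png

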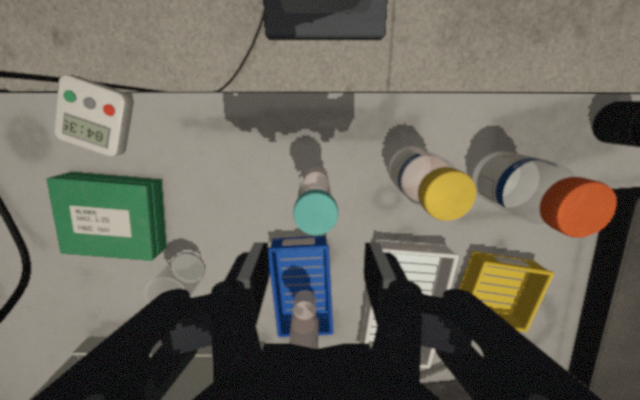

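The pink tube stands in the far half of the blue tray, with its base at about (303,310). The turquoise cap at (315,213) is directly below the tool.

Call:
carry_out(
  steps="0.5 0.02 0 0 0 0; 0.9 0 0 0 0 0; 1 0 0 0 0 0; 0.9 0 0 0 0 0; 0.5 0 0 0 0 0; 0.1 0 0 0 0 0; 0 0 0 0 0 0; 0 0 0 0 0 0",
)

```text
clock: 9.05
tool_pos: [0.443, -0.0248, 0.0781]
ee_rot: [[0.002, -0.001, 1.0], [0.0, 1.0, 0.001], [-1.0, 0.0, 0.002]]
force: [-0.7, 0.7, 0.5]
finger_gap: 0.587
```

Call:
carry_out(
  steps="0 0 0 0 0 0; 0 0 0 0 0 0; 0 0 0 0 0 0; 0 0 0 0 0 0; 0 0 0 0 0 0; 0 0 0 0 0 0",
  claw=15,
)

```text
clock: 9.65
tool_pos: [0.4428, -0.0248, 0.0781]
ee_rot: [[0.002, -0.001, 1.0], [0.0, 1.0, 0.001], [-1.0, 0.0, 0.002]]
force: [0.9, -0.5, 5.9]
finger_gap: 0.353
```

Call:
carry_out(
  steps="-0.4 0 0 0 0 0; -0.8 0 0 0 0 0; -0.6 0 0 0 0 0; 0 -0.1 0.5 0 0 0; 0 -0.16 0.8 0 0 0; 0 -0.16 0.8 0 0 0; 0 -0.16 0.8 0 0 0; 0 -0.05 0.4 0 0 0; 0 0 0 0 0 0; 0.4 0 0 0 0 0; 0.6 0 0 0 0 0; 0.4 0 0 0 0 0; 0.15 0 0 0 0 0; 0 0 0 0 0 0; 0.05 0 0 0 0 0; 0.05 0 0 0 0 0; 0 0 0 0 0 0; 0 0 0 0 0 0",
)

```text
clock: 11.45
tool_pos: [0.5411, -0.0437, 0.0821]
ee_rot: [[0.001, -0.001, 1.0], [0.0, 1.0, 0.001], [-1.0, 0.0, 0.001]]
force: [-0.9, 0.5, -1.1]
finger_gap: 0.352
```

Call:
carry_out(
  steps="0.05 0 0 0 0 0; 0 0 0 0 0 0; 0 0 0 0 0 0",
)

```text
clock: 11.75
tool_pos: [0.5417, -0.0438, 0.0812]
ee_rot: [[0.002, -0.001, 1.0], [-0.0, 1.0, 0.001], [-1.0, -0.0, 0.002]]
force: [-0.5, 0.1, 5.1]
finger_gap: 0.353
```

Call:
carry_out(
  steps="0 0 0 0 0 0; 0 0 0 0 0 0; 0 0 0 0 0 0; 0 0 0 0 0 0; -0.5 0 0 0 0 0; -1 0 0 0 0 0; -1 0 0 0 0 0; -1 0 0 0 0 0; -0.4 0.4 -0.4 0 0 0; 0 0.8 -0.74 0 0 0; 0 0.8 -0.74 0 0 0; 0 0.8 -0.74 0 0 0; 0 0.8 -0.74 0 0 0; 0 0.4 -0.36 0 0 0; 0 0 0 0 0 0; 0 0 0 0 0 0",
  claw=55,
)

```text
clock: 13.35
tool_pos: [0.4294, 0.0763, 0.1974]
ee_rot: [[0.0, -0.002, 1.0], [-0.0, 1.0, 0.002], [-1.0, -0.0, 0.0]]
force: [0.3, -0.1, -0.7]
finger_gap: 0.645
```

Run:
```python
from h import *
n="wrist"
c=calibration(n);im,d=read_camera(n); cv2.imwrite(f"pics/w4.png",im)
im,W=cloud(n,im,d,c["view"])
print(fit(W,.596,-.0405,.116,.017),fit(W,.542,-.0435,.116,.017),fit(W,*objs["yel"]))
print(tray(W,*trays["white"]),get_obs()["tool_pos"],get_obs()["finger_gap"])
```

```text
(array([596.3, -38.7]), 18.0, array([594.4, -38.3]), np.float64(0.1142), 817) None (array([431. ,  78.9]), 20.5, array([430. ,  78.8]), np.float64(0.1032), 1947)
(array([ 5.93923e+02,  8.28330e+01, -9.00000e-02]), 1012) [0.42957587 0.0759613  0.19729119] 0.6397455043638403
```

View pics/w4.png

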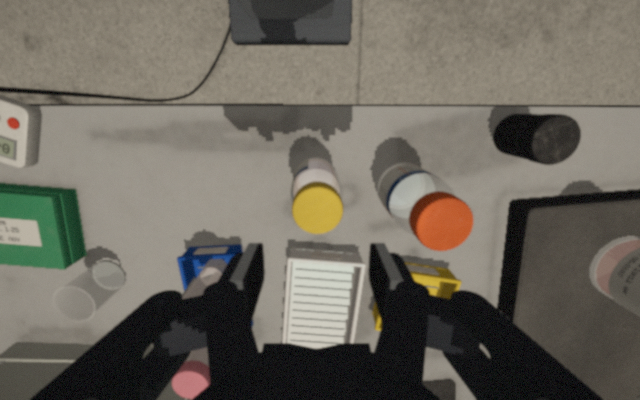

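The yellow cap at (317,207) is below the tool, and the pink tube stands in the blue tray at (192,377). The turquoise tube is hidden by a finger.

Call:
carry_out(
  steps="0.4 0.05 0.03 0 0 0; 0.9 0 0 0 0 0; 0.9 0 0 0 0 0; 0.7 0 0 0 0 0; 0.35 0 0 0 0 0; 0.1 0 0 0 0 0; 0 0 0 0 0 0; 0 0 0 0 0 0",
)

```text
clock: 14.2
tool_pos: [0.431, 0.0779, 0.0978]
ee_rot: [[0.002, -0.001, 1.0], [0.001, 1.0, 0.001], [-1.0, 0.001, 0.002]]
force: [-0.5, -1.2, -0.2]
finger_gap: 0.642
```

Call:
carry_out(
  steps="0 0 0 0 0 0; 0 0 0 0 0 0; 0 0 0 0 0 0; 0 0 0 0 0 0; 0 0 0 0 0 0; 0 0 0 0 0 0",
  claw=25,
  force=40,
)

```text
clock: 14.8
tool_pos: [0.431, 0.078, 0.098]
ee_rot: [[0.002, -0.001, 1.0], [0.001, 1.0, 0.001], [-1.0, 0.001, 0.002]]
force: [-1.0, -0.8, 6.4]
finger_gap: 0.464
```

Call:
carry_out(
  steps="-0.3 0 0 0 0 0; -0.7 0 0 0 0 0; -0.7 0 0 0 0 0; -0.3 0 0 0 0 0; 0 0 0.5 0 0 0; 0 0 0.9 0 0 0; 0 0.03 1 0 0 0; 0 0 1 0 0 0; 0 0 1 0 0 0; 0 0 1 0 0 0; 0 0 0.8 0 0 0; 0 0 0.45 0 0 0; 0 0 0 0 0 0; 0 0 0 0 0 0",
)

```text
clock: 16.2
tool_pos: [0.629, 0.0787, 0.1558]
ee_rot: [[-0.002, -0.0, 1.0], [-0.0, 1.0, 0.0], [-1.0, -0.0, -0.002]]
force: [-0.3, -0.2, -1.0]
finger_gap: 0.463
```

Run:
```python
from h import *
n="side"
c=calibration(n);im,d=read_camera(n); cv2.imwrite(f"pics/s5.png",cv2.resize(im[120:270,180:400],None,fx=3.4,fy=3.4))
print(get_obs()["tool_pos"],get_obs()["finger_gap"],get_obs()["force"])
```

```text
[0.62884822 0.07881345 0.15633056] 0.4657735216000029 [-0.02864314 -0.87232588 -1.16729831]
```

View pics/s5.png

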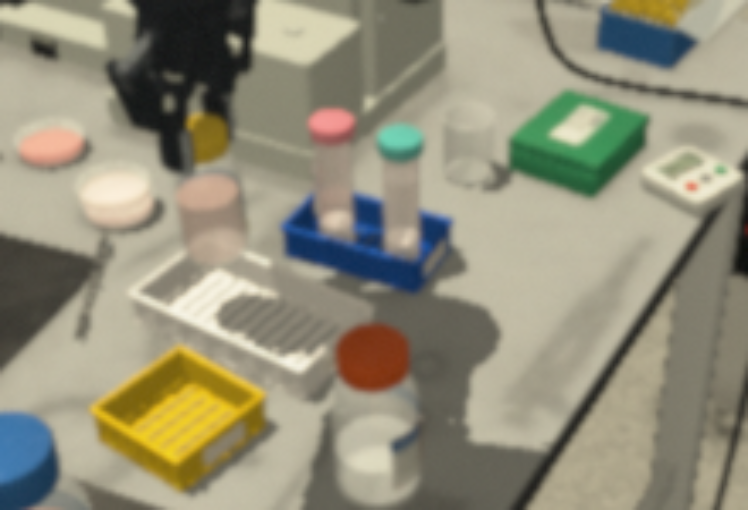

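Both tubes stand upright in the blue tray, pink at (333,170) and turquoise at (400,185). The yellow-capped bottle hangs upright over the far end of the white tray, at (212,210).

Call:
carry_out(
  steps="0.4 0 0 0 0 0; 0.6 0 0 0 0 0; 0.45 0 0 0 0 0; 0.25 0 0 0 0 0; 0.05 0 0 0 0 0; 0 0 0 0 0 0; 0.05 0 0 0 0 0; 0 0 0 0 0 0; 0 0 0 0 0 0",
)

```text
clock: 17.15
tool_pos: [0.6298, 0.0788, 0.1032]
ee_rot: [[0.001, -0.001, 1.0], [0.0, 1.0, 0.001], [-1.0, 0.0, 0.001]]
force: [0.4, -0.2, -0.3]
finger_gap: 0.466
```

Call:
carry_out(
  steps="0.05 0 0 0 0 0; 0.04 0 0 0 0 0; 0 0 0 0 0 0; 0 0 0 0 0 0",
)

```text
clock: 17.55
tool_pos: [0.6302, 0.0788, 0.101]
ee_rot: [[0.002, -0.001, 1.0], [0.0, 1.0, 0.001], [-1.0, 0.0, 0.002]]
force: [-1.8, 0.8, 5.2]
finger_gap: 0.465
```

Call:
carry_out(
  steps="0 0 0 0 0 0; 0 0 0 0 0 0; 0 0 0 0 0 0; 0 0 0 0 0 0; -0.4 0 0 0 0 0; -1 0 0 0 0 0; -1 0 0 0 0 0; -0.8 0 0 0 0 0; -0.4 0.2 -0.4 0 0 0; 0 0.45 -0.9 0 0 0; 0 0.45 -0.9 0 0 0; 0 0.45 -0.9 0 0 0; 0 0.45 -0.9 0 0 0; 0 0.45 -0.9 0 0 0; 0 0.45 -0.9 0 0 0; 0 0.25 -0.6 0 0 0; 0 0 0 0 0 0; 0 0 0 0 0 0",
  claw=60,
)

```text
clock: 19.35
tool_pos: [0.4371, 0.1732, 0.2084]
ee_rot: [[0.0, -0.002, 1.0], [0.0, 1.0, 0.002], [-1.0, 0.0, 0.0]]
force: [0.5, -0.8, 0.3]
finger_gap: 0.704
```

Run:
```python
from h import *
n="wrist"
c=calibration(n);im,d=read_camera(n); cv2.imwrite(f"pics/w6.png",im)
im,W=cloud(n,im,d,c["view"])
print(fit(W,.6305,.079,.108,.0205),fit(W,*objs["ora"]),fit(W,*objs["case"]))
print(tray(W,*trays["white"]),get_obs()["tool_pos"],get_obs()["finger_gap"])
```

```text
(array([625.3,  63.1]), 8.4, array([624.2,  63. ]), np.float64(0.1062), 54) (array([437.6, 174.9]), 22.2, array([436.6, 174.7]), np.float64(0.1159), 2327) (array([380.2, 287.2]), 22.1, array([379.6, 286.3]), np.float64(0.0608), 1890)
(array([ 5.93999e+02,  8.34220e+01, -8.90000e-02]), 824) [0.43750969 0.17309569 0.20825507] 0.7035583517477193
```

View pics/w6.png

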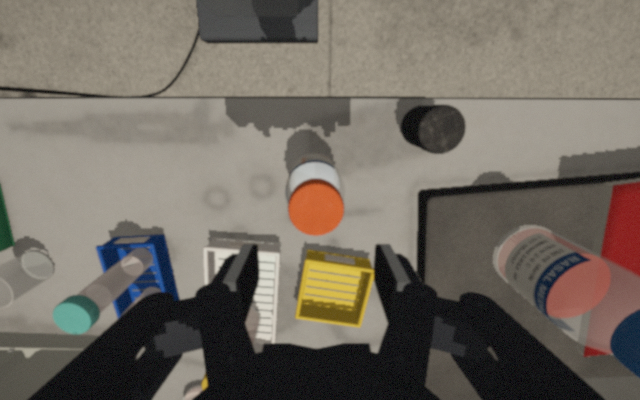

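The orange cap at (316,206) is below the tool and the case is at (440,128). The yellow bottle's cap is partly hidden at (200,385).

Call:
carry_out(
  steps="0.4 0.02 0 0 0 0; 0.9 0 0 0 0 0; 0.9 0 0 0 0 0; 0.7 0 0 0 0 0; 0.35 0 0 0 0 0; 0.05 0 0 0 0 0; 0 0 0 0 0 0; 0 0 0 0 0 0",
)

```text
clock: 20.2
tool_pos: [0.4384, 0.1741, 0.1102]
ee_rot: [[0.002, -0.001, 1.0], [0.001, 1.0, 0.001], [-1.0, 0.001, 0.002]]
force: [0.3, 0.4, 0.2]
finger_gap: 0.701
```

Call:
carry_out(
  steps="0 0 0 0 0 0; 0 0 0 0 0 0; 0 0 0 0 0 0; 0 0 0 0 0 0; 0 0 0 0 0 0; 0 0 0 0 0 0",
  claw=28,
)

```text
clock: 20.8
tool_pos: [0.4384, 0.174, 0.1103]
ee_rot: [[0.002, -0.001, 1.0], [0.001, 1.0, 0.001], [-1.0, 0.001, 0.002]]
force: [-0.4, -0.8, 5.5]
finger_gap: 0.506
```

Call:
carry_out(
  steps="-0.3 0 0 0 0 0; -0.7 0 0 0 0 0; -0.7 0 0 0 0 0; -0.3 0 0 0 0 0; 0 -0.28 0.4 0 0 0; 0 -0.58 0.8 0 0 0; 0 -0.58 0.8 0 0 0; 0 -0.58 0.8 0 0 0; 0 -0.58 0.8 0 0 0; 0 -0.38 0.54 0 0 0; 0 0 0 0 0 0; 0 0 0 0 0 0; 0 0 0 0 0 0",
)

```text
clock: 22.1
tool_pos: [0.5611, 0.0848, 0.1688]
ee_rot: [[-0.001, -0.001, 1.0], [0.0, 1.0, 0.001], [-1.0, 0.0, -0.001]]
force: [0.0, -0.3, -1.7]
finger_gap: 0.507
```

Run:
```python
from h import *
n="side"
c=calibration(n);im,d=read_camera(n); cv2.imwrite(f"pics/s7.png",cv2.resize(im[120:270,180:400],None,fx=3.4,fy=3.4))
print(get_obs()["tool_pos"],get_obs()["finger_gap"],get_obs()["force"])
```

```text
[0.56115814 0.08493082 0.16901829] 0.504897379859658 [-0.1781267   0.61815738 -1.91971785]
```

View pics/s7.png

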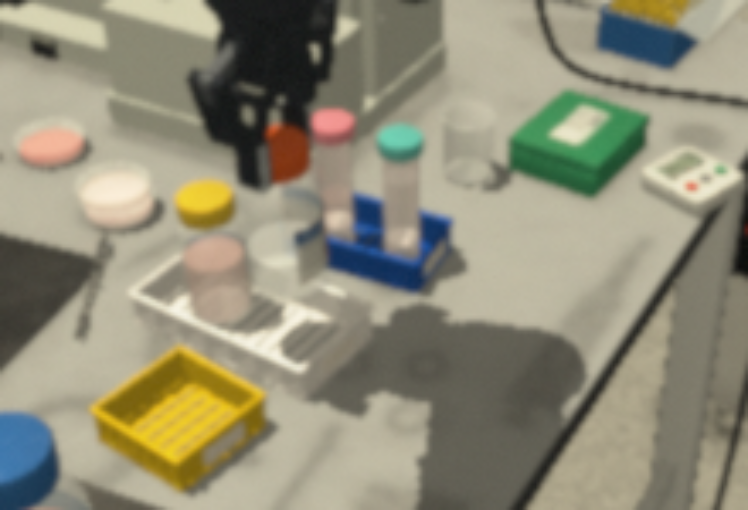

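The yellow bottle stands in the far half of the white tray, at (212,265). The orange one hangs upright over the near half, at (288,210).

Call:
carry_out(
  steps="0.4 0 0 0 0 0; 0.6 0 0 0 0 0; 0.45 0 0 0 0 0; 0.25 0 0 0 0 0; 0.05 0 0 0 0 0; 0 0 0 0 0 0; 0.05 0 0 0 0 0; 0.05 0 0 0 0 0; 0 0 0 0 0 0; 0 0 0 0 0 0",
)

```text
clock: 23.15
tool_pos: [0.5619, 0.0844, 0.1138]
ee_rot: [[0.0, -0.001, 1.0], [0.0, 1.0, 0.001], [-1.0, 0.0, 0.0]]
force: [0.5, 0.9, -1.7]
finger_gap: 0.505
```

Call:
carry_out(
  steps="0.05 0 0 0 0 0; 0 0 0 0 0 0; 0 0 0 0 0 0",
)

```text
clock: 23.45
tool_pos: [0.5626, 0.0844, 0.1133]
ee_rot: [[0.002, -0.001, 1.0], [0.0, 1.0, 0.001], [-1.0, 0.0, 0.002]]
force: [-0.7, -0.6, 5.4]
finger_gap: 0.502
```

Call:
carry_out(
  steps="0 0 0 0 0 0; 0 0 0 0 0 0; 0 0 0 0 0 0; 0 0 0 0 0 0; -0.4 0 0 0 0 0; -1 0 0 0 0 0; -1 0 0 0 0 0; -0.8 0 0 0 0 0; 0 0.4 -0.36 0 0 0; 0 0.9 -0.8 0 0 0; 0 0.9 -0.8 0 0 0; 0 0.9 -0.8 0 0 0; 0 0.9 -0.8 0 0 0; 0 0.9 -0.8 0 0 0; 0 0.9 -0.8 0 0 0; 0 0.7 -0.65 0 0 0; 0 0.25 -0.25 0 0 0; 0 0 0 0 0 0; 0 0 0 0 0 0",
  claw=65,
)

```text
clock: 25.35
tool_pos: [0.38, 0.2865, 0.2082]
ee_rot: [[0.0, -0.001, 1.0], [-0.0, 1.0, 0.001], [-1.0, -0.0, 0.0]]
force: [-0.2, -0.4, 0.5]
finger_gap: 0.764
```

Run:
```python
from h import *
n="wrist"
c=calibration(n);im,d=read_camera(n); cv2.imwrite(f"pics/w8.png",im)
im,W=cloud(n,im,d,c["view"])
print(fit(W,.5626,.0847,.121,.0225),fit(W,*objs["case"]))
print(tray(W,*trays["yell"]),get_obs()["tool_pos"],get_obs()["finger_gap"])
```

```text
None (array([380.1, 288.4]), 22.1, array([379. , 288.4]), np.float64(0.0608), 1565)
(array([ 5.74574e+02,  1.98223e+02, -1.65000e-01]), 260) [0.3802274  0.28622304 0.2081284 ] 0.7606862633302085
```

View pics/w8.png

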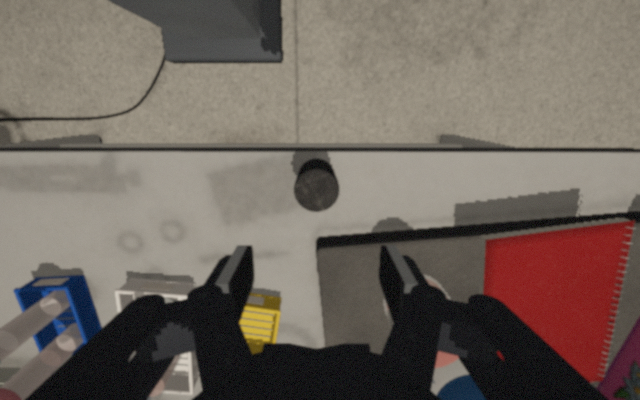

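The case at (316,185) is directly below the tool.

Call:
carry_out(
  steps="0.5 0.03 0 0 0 0; 1 0 0 0 0 0; 1 0 0 0 0 0; 1 0 0 0 0 0; 0.9 0 0 0 0 0; 0.6 0 0 0 0 0; 0.3 0 0 0 0 0; 0.03 0 0 0 0 0; 0 0 0 0 0 0; 0 0 0 0 0 0",
)

```text
clock: 26.4
tool_pos: [0.3806, 0.2882, 0.0493]
ee_rot: [[0.001, -0.001, 1.0], [0.002, 1.0, 0.001], [-1.0, 0.002, 0.001]]
force: [-0.1, 0.4, -0.4]
finger_gap: 0.76
```

Call:
carry_out(
  steps="0 0 0 0 0 0; 0 0 0 0 0 0; 0 0 0 0 0 0; 0 0 0 0 0 0; 0 0 0 0 0 0; 0 0 0 0 0 0",
  claw=28,
)

```text
clock: 27.0
tool_pos: [0.3803, 0.2881, 0.0491]
ee_rot: [[0.001, -0.001, 1.0], [0.001, 1.0, 0.001], [-1.0, 0.001, 0.001]]
force: [-1.1, -1.2, 7.2]
finger_gap: 0.507
```

Call:
carry_out(
  steps="-0.3 0 0 0 0 0; -0.7 0 0 0 0 0; -0.8 0 0 0 0 0; -0.3 0 0 0 0 0; 0 -0.2 0.4 0 0 0; 0 -0.42 0.9 0 0 0; 0 -0.42 0.9 0 0 0; 0 -0.42 0.9 0 0 0; 0 -0.42 0.9 0 0 0; 0 -0.42 0.9 0 0 0; 0 -0.42 0.9 0 0 0; 0 -0.34 0.7 0 0 0; 0 0 0 0 0 0; 0 0 0 0 0 0; 0 0 0 0 0 0",
)

```text
clock: 28.5
tool_pos: [0.5742, 0.1958, 0.1104]
ee_rot: [[-0.002, -0.001, 1.0], [-0.0, 1.0, 0.001], [-1.0, -0.0, -0.002]]
force: [-1.1, 0.1, -1.2]
finger_gap: 0.505
```

Run:
```python
from h import *
n="side"
c=calibration(n);im,d=read_camera(n); cv2.imwrite(f"pics/s9.png",cv2.resize(im[120:270,180:400],None,fx=3.4,fy=3.4))
print(get_obs()["tool_pos"],get_obs()["finger_gap"],get_obs()["force"])
```

```text
[0.57424156 0.19611121 0.11073599] 0.5106971031497558 [-0.95847384 -0.28619283 -0.26935295]
```

View pics/s9.png

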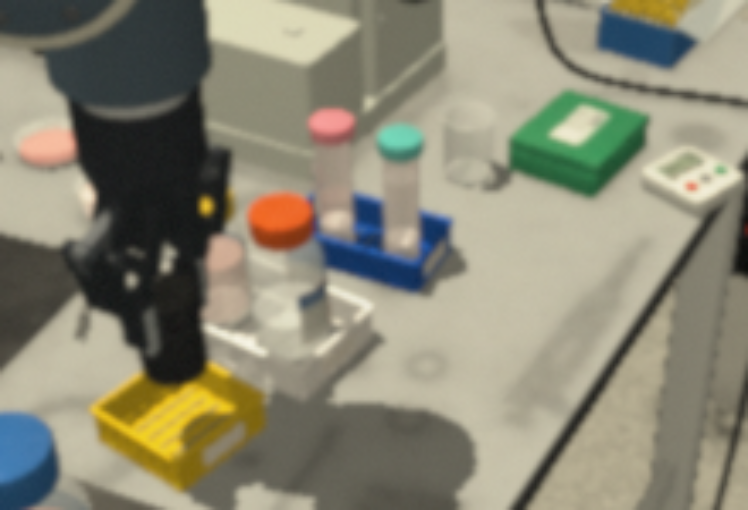

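The orange bottle stands in the near half of the white tray, at (285,270). The case hangs upright above the yellow tray.

Call:
carry_out(
  steps="0.4 0 0 0 0 0; 0.6 0 0 0 0 0; 0.5 0 0 0 0 0; 0.25 0 0 0 0 0; 0.1 0 0 0 0 0; 0 0 0 0 0 0; 0.05 0 0 0 0 0; 0.03 0 0 0 0 0; 0 0 0 0 0 0; 0 0 0 0 0 0",
)

```text
clock: 29.55
tool_pos: [0.5751, 0.1961, 0.0536]
ee_rot: [[0.0, -0.001, 1.0], [0.0, 1.0, 0.001], [-1.0, 0.0, 0.0]]
force: [-0.6, -0.5, -0.3]
finger_gap: 0.502
```

Call:
carry_out(
  steps="0.05 0 0 0 0 0; 0 0 0 0 0 0; 0 0 0 0 0 0",
)

```text
clock: 29.85
tool_pos: [0.5753, 0.1961, 0.0522]
ee_rot: [[0.001, -0.001, 1.0], [0.0, 1.0, 0.001], [-1.0, 0.0, 0.001]]
force: [-0.4, -0.3, 1.8]
finger_gap: 0.51
```

Call:
carry_out(
  steps="0 0 0 0 0 0; 0 0 0 0 0 0; 0 0 0 0 0 0; 0 0 0 0 0 0; -0.4 0 0 0 0 0; -1 0 0 0 0 0; -1 0 0 0 0 0; -1 0 0 0 0 0; -1 0 0 0 0 0; -1 0 -0.4 0 0 0; 0 -0.4 -0.9 0 0 0; 0 -0.4 -0.9 0 0 0; 0 -0.4 -0.9 0 0 0; 0 -0.4 -0.9 0 0 0; 0 -0.4 -0.9 0 0 0; 0 0 -0.5 0 0 0; 0 0 0 0 0 0; 0 0 0 0 0 0",
  claw=62,
)

```text
clock: 31.65
tool_pos: [0.4134, 0.1361, 0.2148]
ee_rot: [[0.002, -0.001, 1.0], [0.001, 1.0, 0.001], [-1.0, 0.001, 0.002]]
force: [1.1, -0.1, 0.1]
finger_gap: 0.724
```

Run:
```python
from h import *
place=dict(pink=(.596,-.0405,.116,.017),turq=(.542,-.0435,.116,.017),yel=(.6305,.079,.108,.0205),ora=(.5626,.0847,.121,.0225),case=(.575,.196,.065,.022))
own=dict(pink="blue",turq="blue",yel="white",ora="white",case="yell")
for n in ["side","scene","wrist"]:
    c=calibration(n);im,d=read_camera(n); cv2.imwrite(f"pics/{n}10.png",im if n!="side" else cv2.resize(im[120:270,180:400],None,fx=3.4,fy=3.4))
    im,W=cloud(n,im,d,c["view"])
    T={k:tray(W,*v)[0] for k,v in trays.items()}
    for k,v in place.items():
        f=fit(W,*v)
        if f is None: print(n,k,None); continue
        t=T[own[k]]; dx=f[0]-t[:2]; ca,sa=np.cos(t[2]),np.sin(t[2])
        print(n,k,f[0],f[1],f[3],"local",np.round([dx[0]*ca+dx[1]*sa,-dx[0]*sa+dx[1]*ca],1))
    for k,(x,y,h) in dict(beaker=(.56,-.18,.059),timer=(.38,-.25,.02)).items():
        m=(np.hypot(W[...,0]-x,W[...,1]-y)<.06)&(abs(W[...,2]-h)<.006); p=W[m][:,:2]*1000
        if len(p): print(n,k,len(p),np.median(p,0).round(1),p.min(0).round(),p.max(0).round())
print(get_obs()["tool_pos"],get_obs()["force"])
```

```text
side pink [599.6 -36.6] 18.3 0.1162 local [27.7  4.7]
side turq None
side yel [630.6  80.5] 19.8 0.1081 local [33.7  1.4]
side ora [564.4  86.2] 23.1 0.1208 local [-32.8   1.3]
side case [574.5 195.8] 22.6 0.0654 local [-2.8 -0.5]
side beaker 5 [ 534.2 -182.2] [ 533. -190.] [ 538. -173.]
side timer 307 [ 376.6 -244.9] [ 340. -287.] [ 440. -210.]
scene pink [594.4 -40.1] 17.9 0.1153 local [23.7  7.1]
scene turq [544.7 -40.7] 16.2 0.1164 local [-25.8   2.3]
scene yel [627.3  76.4] 21.8 0.1075 local [33.3 -0.7]
scene ora [561.3  83.6] 23.5 0.1201 local [-33.1   0.9]
scene case [572.7 193.2] 23.0 0.0651 local [-1.7 -1.6]
scene timer 264 [ 375.2 -248.4] [ 338. -290.] [ 438. -214.]
wrist pink None
wrist turq [529.2 -53.7] 4.7 0.1131 local [-40.8 -11.2]
wrist yel None
wrist ora [545.   87.6] 12.1 0.1186 local [-50.9  -0.4]
wrist case [574.9 195.7] 22.1 0.0637 local [-2.  -0.3]
wrist beaker 408 [ 554.7 -185.7] [ 531. -202.] [ 576. -157.]
[0.41363165 0.13611049 0.21384436] [ 0.84432372 -0.71993641 -0.49806752]
```

View pics/side10.png

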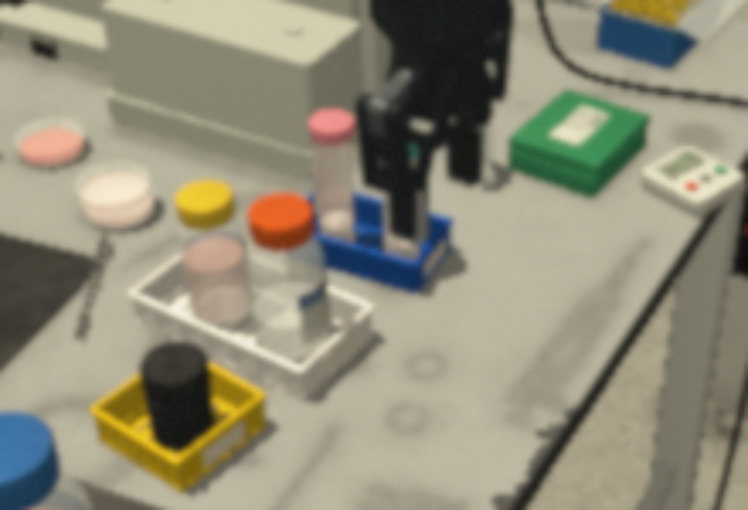

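View pics/wrist10.png

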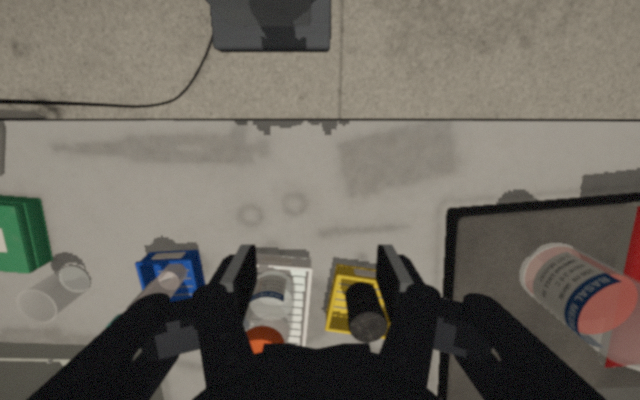

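All five stand upright in their trays. In the side view the case is at (178,395), the bottles are at (215,260) and (285,270), and the pink tube is at (333,175). The turquoise tube is partly behind the gripper at (400,230). The gripper is open and clear of everything.

```bash
python3 -c "
from cell import ticket
print(ticket.sign_off())"
```

```text
the job is handed in; nothing more can be done
None
```

All five things stand let go in their trays: both tubes in the blue tray, both bottles in the white and the case in the yellow. I handed the job in at about 32 s of the 112 s allowed; sign-off gives no verdict.

**Placement:** the tops measured at the heights expected for standing on the tray floors. The centres were well inside the trays, and nothing looked tilted. At hand-in the gripper was open at z ≈ 0.21 m, well above everything, with no outside force on it.

**Checks that were partial or disagreed:**
- **Turquoise tube:** in the last look the gripper hid it from the side camera. Only the scene camera measured it, about 26 mm from the tray's centre. An earlier side picture, taken after I let it go, showed it upright.
- **Pink tube:** the two cameras put it 5 to 7 mm off the tray's centre line, against the ±29 mm allowed. The cameras differ from each other by 3 to 4 mm.
- **Beaker and timer:** neither moved measurably. The beaker was confirmed in the last look only by the wrist camera, because the gripper hid it from the other two.

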